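Right the specimen bottle, set the camera stand's leg to its mark and lock it

ROBOT

A 6-joint arm with a two-finger parallel gripper is mounted at the origin on the work surface. World frame = base frame: x ahead of the robot, y to its left, z up, the work surface at z = 0. Lengths are in m, angles in rad, forces in N, time in s.
With the tool pointing down it reaches from about 0.25 to 0.775 m from the base axis. Payload 8.9 kg.
Tool frame: the origin (TCP) lies between the finger pads; the fingertips stand 22 mm ahead of it and the grasp point (between the pads) lies 3 mm ahead of it; z points along the fingers, y is the line along which they close (so a half turn about z gives the same grasp; the last joint's range is limited). The gripper opens to 85 mm and grips with 20 to 120 N. Pads are 22 mm wide; open, the fingers measure 114 mm over their backs; the gripper's body (76 mm by 85 mm) begins 54 mm behind the grasp point. The pads swing forward as they close: fully open they stand 13 mm farther back than shut.
Start: joints at [1.135, 0.291, -0.153, 1.127, 0, 1.431], TCP at [0.154, 0.502, 0.253] pointing down, gripper open.
Joint ranges: [-2.52, 2.52], [-0.91, 1.74], [-1.3, 1.37], [-1.96, 2.02], [-1.52, 1.47], [-3.14, 3.14]. Speed limits (rad/s): [2.22, 2.22, 2.79, 3.14, 3.14, 3.14].

INTERFACE

Orientations are given as a 3x3 rotation matrix whose columns are the frame's x, y, z axes.
In Python, from plant import sense, eyes, job_done gives the robot as it stands.
- The arm moves only by the tool servo_tool, never from a script. Its argument "plan" is a list of rows, each an object of numbers: "wx", "wy", "wz": the turn, a rotation vector about the tool's x, y, z in degrees; "dx", "dy", "dz": the shift along the tool's x, y, z in m; "grip": the opening in per cent of the stroke, from 0 (shut) to 100 (fully open). In form: [{"wx": .., "wy": .., "wz": .., "dx": .., "dy": .., "dz": .., "grip": ..}, ...]. A call has 1 to 5 rows; each row shifts and turns the commanded pose from where the row before left it, along the tool's axes as they then stand; what a row does not reach is not made up. A row lasts 1/12 s, in which the tool goes at most 41.7 mm and 7.16 degrees, less where a joint would pass 70% of its speed; a pose out of reach is approached as far as the arm can. A call is refused whole if a number of a shift passes 0.0417 or a number of a turn 7.16, either way. A call with a gripper value outside its range is refused whole. The fingers move at their own pace and stop on an object; "grip_force" is the grip in N (left out, the last holds). Time passes only in rows, so rows that do not move let the fingers close. It gives the time, the measured TCP pose, the force, the opening and the grip force at its end, in the units of the state.
- sense(): the state, without advancing time (a new reading comes with each control period).
- eyes.snapshot(name): name is "side" or "top" or "wrist"; returns (picture, depth): 400x640x3 uint8, blue, green, red; 400x640 float32, m along the optical axis (not along the pixel's ray), 0 where there is no reading.
- eyes.camera_model(name): a dict with "K" (3x3 intrinsics, pixels), "cam_to_world" (4x4, takes a point from camera to world coordinates). Camera axes: x right, y up, looking along -z (the intrinsics and any distortion apply to the point x, -y, -z); pixel columns grow to the right and rows downward; lengths in m; the calibration is good to about 2 mm. A picture is of the moment at which its call begins: read the wrist's pose just before it. camera_model takes no time and is no camera call; for the wrist camera it gives the pose at the moment of the call.
- job_done(): hands the job in; it is judged then, once.
The state is a dict: "time": time; "qpos": joint angles; "qvel": joint speeds; "effort": joint torques, N m; "position": TCP position; "tcp_rot": TCP orientation; "ft_force": force on the tool from outside, world axes, zero at the start; "moment": the same for the moment, N m; "opening": finger opening in m; "grasp_force": force on a finger pad.
Only numpy, scipy, OpenCV 4.12 (cv2) and the standard library are available. Lean on these libraries where they do the work, as an engineer would, in place of code of your own. Each camera call takes 0.05 s, during which the arm holds its last target. There are 200 camera calls.

TASK

Set up the specimen photograph: stand the fallen square bottle upright on the stand's black mat, then take the chromed sliding leg in the fingers and draw it up until the middle of its three engraved rings is level with the top edge of the collar, and, holding the leg at that mark, swing the cam lever round to its closed stop with the side of the fingers that hold the leg. Finish still holding the leg at the mark with the lever closed, as the camera is about to be screwed on. Leave everything else on the bench where it is.

Things in the scene. Friction and masses are not known exactly. Their poses are not given: they have to be found in the camera images.
- stand: heavy fixed photo stand; place and direction vary. Origin: column axis at bench level. Grey base plate 250 x 250 x 16 mm (x -200 to 50, y -125 to 125), on it the black mat (x -190 to -50, y -105 to 105, top 18 mm above the bench). Column at the origin: outer tube 29 mm across, then clamp body and cam ring 41 mm across (ears to 34 mm at -x) up to 120 mm, then an index cap 29 mm across to 124 mm
- bottle: the specimen: square pale bottle 42 x 42 mm with a round white cap 31 mm across; straight sides up to 66 mm, 92 mm overall, 0.13 kg. It starts lying on one flat side on the black mat. Origin: centre of its base. Its own y runs from base to cap (level at first, pointing up when it stands); x and z are square to its flat sides
- collar_top (a point): centre of the top edge of the collar (its index cap), on the column's vertical axis, 124 mm above the bench: the edge the rings are read against. x and y here are those of the column axis
- leg_top (a point): centre of the flat top of the sliding leg's tube (a stud 8 mm across stands 10 mm above it), on the column axis. Lowered, it is 45 mm above collar_top. Three dark engraved rings, hidden in the collar at first, lie 58, 73 and 88 mm below this point: with the middle one at the collar's top edge this point is 73 mm above collar_top
- leg_tube: the sliding leg: round chromed tube 20 mm across, about 0.3 kg, rising out of the collar; gripped from above, on its bare length above the collar. It turns freely about its vertical axis in the collar and slides easily: let go, it sinks under its own weight, so it is held throughout. Origin on the column axis, 169 mm below leg_top; z up
- leg (a joint): height of the leg in m: 0 fully lowered, where it starts, 0.028 with the middle ring level with the collar's top edge (0.013 lower ring, 0.043 upper ring), 0.06 fully drawn out
- lever_tip (a point): top of the cam lever's upright thumb blade, midway across it, 60 mm above collar_top and 29 mm from the column axis. The cast aluminium lever sits on the cam ring; the blade stands up beside the leg from the ring to this point, 7 mm thick, from 16 to 42 mm from the column axis, flat sides facing round the column. Its direction from the axis shows how the lever stands
- lever (a joint): turn of the cam lever in rad about the column axis: 0 fully open, 0.85 closed at its stop. Starts at 0 to 0.25. Closes anticlockwise seen from above, drag 0.05 N m, and stays where left. A finger of the hand that grips the leg, turned anticlockwise about the column axis together with the hand, meets the blade's flat side and takes it along (a 22 mm finger meets it about 1 rad behind the blade)
- well_plate: black 96-well plate 86 x 128 x 15 mm on the bench beside the stand; bystander; origin under its centre
- pipette: black pipette 270 mm long lying on the bench beside the stand; bystander; origin under its barrel, 114 mm from the plunger's end
- tip_box: pink pipette-tip box 87 x 124 x 67 mm; bystander; origin under its centre
- slide_box: blue open box of glass slides 160 x 200 x 34 mm; bystander; origin under its centre
- tube_rack: yellow rack 80 x 150 mm with purple-capped tubes, 104 mm tall; bystander; origin under its centre
- marker_rack: red rack 75 x 110 mm with marker pens, 120 mm tall; bystander; origin under its centre
Not all that is in view belongs to the job. There is more than one size of the bottle; the job needs the largest.

How it is judged:
By the outcome, as a careful person would: the job done as asked, in the order asked, and still so for the second after the job is handed in, while the arm keeps its last pose, push and grip.
It also fails if it takes over 58 s, if anything falls off the work surface, if the arm or the gripper's body presses on something with over 40 N, if the wrist force passes 120 N, or if a joint passes its speed limit or range.

## Working session

There is one attempt and no reset: what is moved stays moved. The work goes in short steps, Python scripts to look and compute and a tool call to move; the robot and the scene stay as the last step left them, time stands still between calls to the robot, and variables do not carry over. Pictures are saved under pics/ and viewed, at most 10 in all, crops included, and the job is handed in when it is done.

Besides the shell and the picture viewer there is one more tool, called after "Call:" as name(argument=value, ...), one argument or row to a line, values as JSON. servo_tool: Moves the arm, as the interface text tells. Its arguments: {"type":"object","properties":{"plan":{"type":"array","items":{"type":"object","properties":{"wx":{"type":"number"},"wy":{"type":"number"},"wz":{"type":"number"},"dx":{"type":"number"},"dy":{"type":"number"},"dz":{"type":"number"},"grip":{"type":"number"}}}},"grip_force":{"type":"number"}},"required":["plan"]}

```bash
ls; mkdir -p pics; cat > h.py <<'E'
import numpy as np, cv2
from plant import sense, eyes, job_done
def snap(n):
    m=eyes.camera_model(n); p,d=eyes.snapshot(n); np.savez('/tmp/%s.npz'%n,p=p,d=d,K=m['K'],T=m['cam_to_world']); return p,d,m
def load(n):
    z=np.load('/tmp/%s.npz'%n); return z['p'],z['d'],dict(K=z['K'],cam_to_world=z['T'])
def w(d,m,u,v,depth=None):
    K=np.array(m['K']);T=np.array(m['cam_to_world'])
    z=d[int(v),int(u)] if depth is None else depth
    c=np.array([(u-K[0,2])/K[0,0]*z,-(v-K[1,2])/K[1,1]*z,-z,1]); return (T@c)[:3]
def cloud(d,m):
    K=np.array(m['K']);T=np.array(m['cam_to_world']);v,u=np.mgrid[:d.shape[0],:d.shape[1]]
    c=np.stack([(u-K[0,2])/K[0,0]*d,-(v-K[1,2])/K[1,1]*d,-d],-1); return c@T[:3,:3].T+T[:3,3]
E
python3 - <<'E'
from h import *
a=snap('top');b=snap('side')
cv2.imwrite('pics/top.png',a[0]);cv2.imwrite('pics/side.png',b[0])
for x in (a,b): print({k:np.round(v,3).tolist() if not isinstance(v,str) else v for k,v in x[2].items()})
s=sense();print(s['time'],s['tcp_rot'])
E
```

```text
pics
{'K': [[403.755, 0.0, 318.652], [0.0, 403.755, 194.82], [0.0, 0.0, 1.0]], 'cam_to_world': [[0.026, 0.982, -0.187, 0.261], [-1.0, 0.028, 0.004, 0.004], [0.009, 0.187, 0.982, 1.241], [0.0, 0.0, 0.0, 1.0]]}
{'K': [[401.713, 0.0, 319.408], [0.0, 401.713, 196.169], [0.0, 0.0, 1.0]], 'cam_to_world': [[0.897, 0.318, -0.307, 0.083], [-0.442, 0.62, -0.648, -0.77], [-0.016, 0.717, 0.697, 0.977], [0.0, 0.0, 0.0, 1.0]]}
0.1 [[-9.56272590e-01  2.92476515e-01 -4.70670548e-04]
 [ 2.92476859e-01  9.56272021e-01 -1.05306100e-03]
 [ 1.42093464e-04 -1.14467362e-03 -9.99999335e-01]]
```

View pics/top.png

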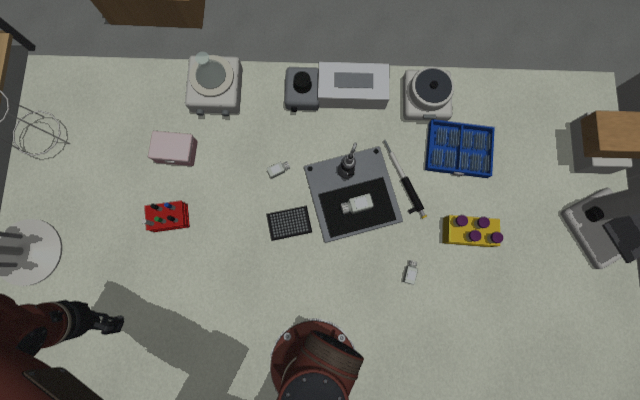

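View pics/side.png

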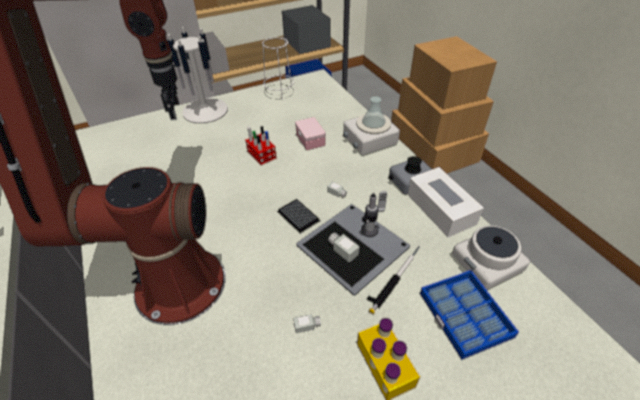

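The top view shows three bottles: one on the mat at (357,204), and smaller ones on the bench at (278,169) and (411,271). The one on the mat is the largest and lies where the description says, so I choose it. The column is at (347,163), with the lever blade near (353,150).

```bash
python3 - <<'E'
from h import *
p,d,m=load('top')
c1=cv2.resize(p[130:250,295:415],None,fx=5,fy=5,interpolation=cv2.INTER_CUBIC)
cv2.imwrite('pics/c1.png',c1)
P=cloud(d,m)
R=P[130:250,295:415].reshape(-1,3); col=p[130:250,295:415].reshape(-1,3).astype(int)
# bottle
s=(R[:,2]>.035)&(R[:,2]<.075)&(col.sum(1)>330)
print('top pts', s.sum())
for lo,hi in((.008,.03),(.035,.075),(.1,.13),(.13,.155),(.155,.2)):
    q=R[(R[:,2]>lo)&(R[:,2]<hi)]
    print(lo,hi,len(q),q.mean(0).round(4),q.min(0).round(3),q.max(0).round(3))
for n,(u,v) in dict(L=(304,166),T=(379,147),R=(403,216),B=(324,242)).items(): print(n,w(d,m,u,v).round(3))
# plate fit
M=((P[...,2]>.008)&(P[...,2]<.03))
M[:130]=0;M[250:]=0;M[:,:295]=0;M[:,415:]=0
n,l,st,_=cv2.connectedComponentsWithStats(M.astype(np.uint8)); k=1+st[1:,4].argmax()
print('rect',cv2.minAreaRect((P[l==k][:,:2]).astype(np.float32)))
M2=(P[...,2]>.04)&(P[...,2]<.075);M2[:185]=0;M2[225:]=0;M2[:,:330]=0;M2[:,385:]=0
print('bottle',M2.sum(),cv2.minAreaRect(P[M2][:,:2].astype(np.float32)),P[M2][:,2].max())
E
```

```text
top pts 343
0.008 0.03 6428 [ 0.4981 -0.105   0.0182] [ 0.346 -0.297  0.008] [0.708 0.077 0.03 ]
0.035 0.075 438 [ 0.4676 -0.1155  0.0577] [ 0.439 -0.161  0.035] [ 0.573 -0.068  0.068]
0.1 0.13 135 [ 0.5701 -0.0838  0.1179] [ 0.545 -0.103  0.1  ] [ 0.613 -0.064  0.13 ]
0.13 0.155 21 [ 0.5733 -0.0825  0.1452] [ 0.567 -0.094  0.132] [ 0.594 -0.075  0.153]
0.155 0.2 80 [ 0.5853 -0.0877  0.174 ] [ 0.566 -0.1    0.156] [ 0.615 -0.076  0.188]
L [0.585 0.047 0.019]
T [ 0.653 -0.188  0.021]
R [ 0.439 -0.265 -0.   ]
B [ 0.351 -0.022  0.002]
rect ((0.5050356388092041, -0.10458797216415405), (0.25058475136756897, 0.25392672419548035), 16.870512008666992)
bottle 413 ((0.46491900086402893, -0.11439080536365509), (0.04239140450954437, 0.09169665724039078), 17.199628829956055) 0.06821553991260543
```

View pics/c1.png

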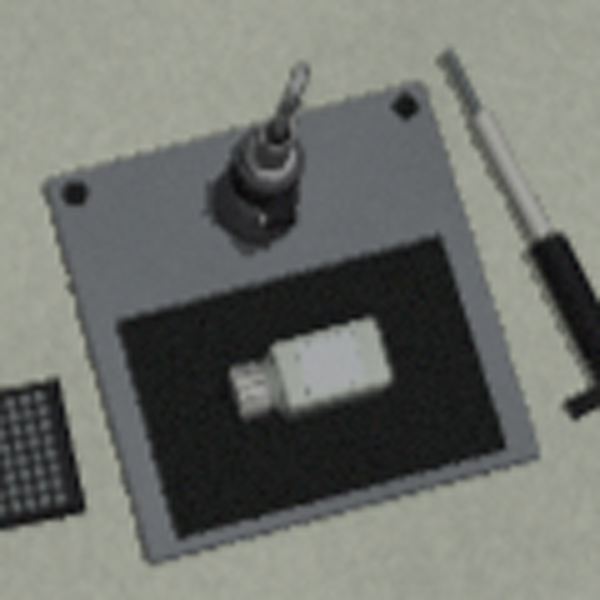

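The crop shows the largest bottle lying mid-mat, cap to the lower left at crop pixel (250,390) and base at (385,350). The lever blade points up-right from the column, with its tip at (300,68). I'll move over the bottle and then turn.

Call:
servo_tool(
  plan=[
    {"dx": -0.028,"dy": -0.029,"grip": 100},
    {"dx": -0.028,"dy": -0.029},
    {"dx": -0.028,"dy": -0.029},
    {"dx": -0.028,"dy": -0.029},
    {"dx": -0.028,"dy": -0.029},
  ],
  grip_force=60,
)

```text
invalid input at $.plan[0]: expected keys wx, wy, wz, dx, dy, dz, grip
```

Call:
servo_tool(
  plan=[
    {"dx": -0.028,"dy": -0.029},
    {"dx": -0.028,"dy": -0.029},
    {"dx": -0.028,"dy": -0.029},
    {"dx": -0.028,"dy": -0.029},
    {"dx": -0.028,"dy": -0.029},
  ],
)

```text
invalid input at $.plan[0]: expected keys wx, wy, wz, dx, dy, dz, grip
```

Call:
servo_tool(
  plan=[
    {"dx": -0.028,"dy": -0.029},
    {"dx": -0.028,"dy": -0.029},
    {"dx": -0.028,"dy": -0.029},
    {"dx": -0.028,"dy": -0.029},
    {"dx": -0.028,"dy": -0.029},
  ],
)

```text
invalid input at $.plan[0]: expected keys wx, wy, wz, dx, dy, dz, grip
```

Call:
servo_tool(
  plan=[
    {"dx": -0.028,"dy": -0.029},
    {"dx": -0.028,"dy": -0.029},
    {"wz": 7},
    {"wz": 7},
    {"wz": 7},
  ],
)

```text
invalid input at $.plan[0]: expected keys wx, wy, wz, dx, dy, dz, grip
```

Call:
servo_tool(
  plan=[
    {"wz": 7},
    {"wz": 7},
    {"wz": 7},
    {"wz": 7},
    {"wz": 7},
  ],
)

```text
invalid input at $.plan[0]: expected keys wx, wy, wz, dx, dy, dz, grip
```

Call:
servo_tool(
  plan=[
    {"wx": 0,"wy": 0,"wz": 0,"dx": -0.028,"dy": -0.029,"dz": 0,"grip": 100},
    {"wx": 0,"wy": 0,"wz": 0,"dx": -0.028,"dy": -0.029,"dz": 0,"grip": 100},
    {"wx": 0,"wy": 0,"wz": 0,"dx": -0.028,"dy": -0.029,"dz": 0,"grip": 100},
    {"wx": 0,"wy": 0,"wz": 0,"dx": -0.028,"dy": -0.029,"dz": 0,"grip": 100},
    {"wx": 0,"wy": 0,"wz": 0,"dx": -0.028,"dy": -0.029,"dz": 0,"grip": 100},
  ],
  grip_force=60,
)

```text
time: 0.52
position: [0.2451, 0.3207, 0.253]
tcp_rot: [[-0.957, 0.292, -0.0], [0.292, 0.957, -0.0], [0.0, -0.0, -1.0]]
ft_force: [1.8, -0.0, -0.2]
opening: 0.0853
grasp_force: 0.0
```

Call:
servo_tool(
  plan=[
    {"wx": 0,"wy": 0,"wz": 0,"dx": -0.028,"dy": -0.029,"dz": 0,"grip": 100},
    {"wx": 0,"wy": 0,"wz": 0,"dx": -0.028,"dy": -0.029,"dz": 0,"grip": 100},
    {"wx": 0,"wy": 0,"wz": 0,"dx": -0.028,"dy": -0.029,"dz": 0,"grip": 100},
    {"wx": 0,"wy": 0,"wz": 0,"dx": -0.028,"dy": -0.029,"dz": 0,"grip": 100},
    {"wx": 0,"wy": 0,"wz": 0,"dx": -0.028,"dy": -0.029,"dz": 0,"grip": 100},
  ],
)

```text
time: 0.93
position: [0.3367, 0.141, 0.2533]
tcp_rot: [[-0.956, 0.292, 0.0], [0.292, 0.956, 0.0], [-0.0, 0.0, -1.0]]
ft_force: [2.3, 1.1, -0.4]
opening: 0.0857
grasp_force: 0.0
```

Call:
servo_tool(
  plan=[
    {"wx": 0,"wy": 0,"wz": 0,"dx": -0.028,"dy": -0.029,"dz": 0,"grip": 100},
    {"wx": 0,"wy": 0,"wz": 0,"dx": -0.028,"dy": -0.029,"dz": 0,"grip": 100},
    {"wx": 0,"wy": 0,"wz": 0,"dx": -0.028,"dy": -0.029,"dz": 0,"grip": 100},
    {"wx": 0,"wy": 0,"wz": 0,"dx": -0.028,"dy": -0.029,"dz": 0,"grip": 100},
    {"wx": 0,"wy": 0,"wz": 0,"dx": -0.028,"dy": -0.029,"dz": 0,"grip": 100},
  ],
)

```text
time: 1.35
position: [0.4282, -0.0389, 0.2532]
tcp_rot: [[-0.956, 0.293, -0.0], [0.293, 0.956, 0.0], [0.0, 0.0, -1.0]]
ft_force: [0.4, 1.0, 0.2]
opening: 0.0853
grasp_force: 0.0
```

Call:
servo_tool(
  plan=[
    {"wx": 0,"wy": 0,"wz": 0,"dx": -0.028,"dy": -0.029,"dz": 0,"grip": 100},
    {"wx": 0,"wy": 0,"wz": 0,"dx": -0.028,"dy": -0.029,"dz": 0,"grip": 100},
    {"wx": 0,"wy": 0,"wz": 7,"dx": 0,"dy": 0,"dz": 0,"grip": 100},
    {"wx": 0,"wy": 0,"wz": 7,"dx": 0,"dy": 0,"dz": 0,"grip": 100},
    {"wx": 0,"wy": 0,"wz": 7,"dx": 0,"dy": 0,"dz": 0,"grip": 100},
  ],
)

```text
time: 1.77
position: [0.4644, -0.1094, 0.2527]
tcp_rot: [[-0.783, 0.622, -0.001], [0.622, 0.783, 0.001], [0.001, -0.0, -1.0]]
ft_force: [-0.5, 0.1, -0.0]
opening: 0.0855
grasp_force: 0.0
```

Call:
servo_tool(
  plan=[
    {"wx": 0,"wy": 0,"wz": 7,"dx": 0,"dy": 0,"dz": 0,"grip": 100},
    {"wx": 0,"wy": 0,"wz": 7,"dx": 0,"dy": 0,"dz": 0,"grip": 100},
    {"wx": 0,"wy": 0,"wz": 7,"dx": 0,"dy": 0,"dz": 0,"grip": 100},
    {"wx": 0,"wy": 0,"wz": 7,"dx": 0,"dy": 0,"dz": 0,"grip": 100},
    {"wx": 0,"wy": 0,"wz": 7,"dx": 0,"dy": 0,"dz": 0,"grip": 100},
  ],
)

```text
time: 2.18
position: [0.4643, -0.1085, 0.253]
tcp_rot: [[-0.286, 0.958, -0.001], [0.958, 0.286, 0.0], [0.0, -0.001, -1.0]]
ft_force: [0.5, 0.3, -0.5]
opening: 0.0853
grasp_force: 0.0
```

```bash
python3 - <<'E'
from h import *
p,d,m=snap('wrist'); cv2.imwrite('pics/w1.png',p)
print(np.round(m['cam_to_world'],3).tolist(), m['K'][0][0])
P=cloud(d,m)
ok=d>0
near=(abs(P[...,0]-.465)<.07)&(abs(P[...,1]+.115)<.07)&ok
M=near&(P[...,2]>.05)&(P[...,2]<.075)
print('bottle',M.sum(),cv2.minAreaRect(P[M][:,:2].astype(np.float32)) if M.sum()>5 else 0, np.median(P[M][:,2]))
for lo,hi in((.112,.128),(.16,.176),(.176,.19)):
    q=P[ok&(P[...,2]>lo)&(P[...,2]<hi)&(abs(P[...,0]-.59)<.08)]
    if len(q): print(lo,len(q),q.mean(0).round(4),q.min(0).round(3),q.max(0).round(3))
E
```

```text
[[0.958, -0.272, -0.087, 0.441], [0.286, 0.913, 0.292, -0.034], [-0.001, -0.305, 0.952, 0.373], [0.0, 0.0, 0.0, 1.0]] 278.40399789706123
bottle 2244 ((0.4652065932750702, -0.11635719239711761), (0.0416673980653286, 0.09082753956317902), 17.559764862060547) 0.059217933833297376
0.112 910 [ 0.5707 -0.0832  0.1203] [ 0.557 -0.106  0.112] [ 0.596 -0.066  0.128]
0.16 634 [ 0.5787 -0.0863  0.1685] [ 0.567 -0.101  0.16 ] [ 0.614 -0.076  0.176]
0.176 367 [ 0.5946 -0.0923  0.1802] [ 0.573 -0.102  0.176] [ 0.615 -0.082  0.185]
```

View pics/w1.png

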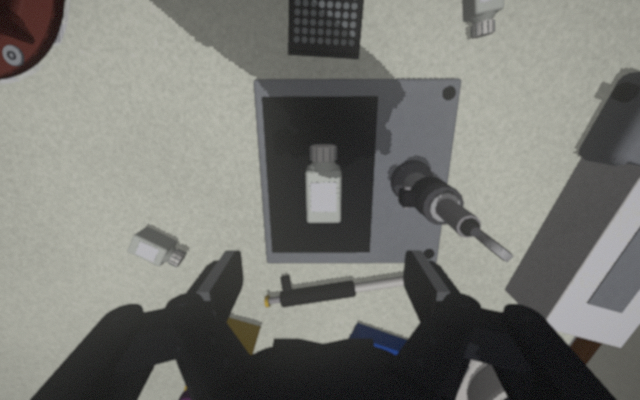

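The wrist view shows the bottle with its cap at (323,153) and base at (323,222). The column and leg are at (450,215), with the blade tip at (508,257). Next I tilt 30° and descend over the bottle.

Call:
servo_tool(
  plan=[
    {"wx": 0,"wy": -6,"wz": -1,"dx": 0,"dy": -0.0015,"dz": 0,"grip": 100},
    {"wx": 0,"wy": -6,"wz": 0,"dx": 0,"dy": 0,"dz": 0,"grip": 100},
    {"wx": 0,"wy": -6,"wz": 0,"dx": 0,"dy": 0,"dz": 0,"grip": 100},
    {"wx": 0,"wy": -6,"wz": 0,"dx": 0,"dy": 0,"dz": 0,"grip": 100},
    {"wx": 0,"wy": -6,"wz": 0,"dx": 0,"dy": 0,"dz": 0,"grip": 100},
  ],
)

```text
time: 2.65
position: [0.4632, -0.109, 0.2541]
tcp_rot: [[-0.269, 0.95, 0.157], [0.82, 0.311, -0.48], [-0.505, -0.0, -0.863]]
ft_force: [0.5, -0.2, 0.0]
opening: 0.0854
grasp_force: 0.0
```

Call:
servo_tool(
  plan=[
    {"wx": 0,"wy": 0,"wz": 0,"dx": 0.031,"dy": 0,"dz": 0,"grip": 100},
    {"wx": 0,"wy": 0,"wz": 0,"dx": 0.031,"dy": 0,"dz": 0,"grip": 100},
    {"wx": 0,"wy": 0,"wz": 0,"dx": 0.03,"dy": 0,"dz": 0,"grip": 100},
    {"wx": 0,"wy": 0,"wz": 0,"dx": 0,"dy": 0,"dz": 0.04,"grip": 100},
    {"wx": 0,"wy": 0,"wz": 0,"dx": 0,"dy": 0,"dz": 0.04,"grip": 100},
  ],
)

```text
time: 3.07
position: [0.452, -0.0689, 0.1378]
tcp_rot: [[-0.275, 0.948, 0.159], [0.821, 0.318, -0.475], [-0.501, -0.0, -0.866]]
ft_force: [1.3, -0.4, -0.0]
opening: 0.0854
grasp_force: 0.0
```

Call:
servo_tool(
  plan=[
    {"wx": 0,"wy": 0,"wz": 0,"dx": 0,"dy": 0,"dz": 0.03,"grip": 100},
    {"wx": 0,"wy": 0,"wz": 0,"dx": 0,"dy": 0,"dz": 0.01,"grip": 100},
    {"wx": 0,"wy": 0,"wz": 0,"dx": 0,"dy": 0,"dz": 0,"grip": 100},
  ],
)

```text
time: 3.32
position: [0.4551, -0.0911, 0.101]
tcp_rot: [[-0.272, 0.951, 0.149], [0.823, 0.31, -0.476], [-0.498, -0.007, -0.867]]
ft_force: [-1.1, -0.7, 0.3]
opening: 0.0855
grasp_force: 0.0
```

Call:
servo_tool(
  plan=[
    {"wx": 0,"wy": 0,"wz": 0,"dx": 0,"dy": 0.001,"dz": 0.03,"grip": 100},
    {"wx": 0,"wy": 0,"wz": 0,"dx": 0,"dy": 0.001,"dz": 0.022,"grip": 100},
    {"wx": 0,"wy": 0,"wz": 0,"dx": 0,"dy": 0,"dz": 0.01,"grip": 100},
    {"wx": 0,"wy": 0,"wz": 0,"dx": 0,"dy": 0,"dz": 0,"grip": 100},
    {"wx": 0,"wy": 0,"wz": 0,"dx": 0,"dy": 0,"dz": 0,"grip": 60},
  ],
)

```text
time: 3.73
position: [0.4683, -0.1191, 0.0501]
tcp_rot: [[-0.269, 0.951, 0.153], [0.823, 0.31, -0.476], [-0.5, -0.002, -0.866]]
ft_force: [0.4, 0.1, 0.1]
opening: 0.0758
grasp_force: 0.0
```

Call:
servo_tool(
  plan=[
    {"wx": 0,"wy": 0,"wz": 0,"dx": 0,"dy": 0,"dz": 0,"grip": 20},
    {"wx": 0,"wy": 0,"wz": 0,"dx": 0,"dy": 0,"dz": 0,"grip": 20},
    {"wx": 0,"wy": 0,"wz": 0,"dx": 0,"dy": 0,"dz": 0,"grip": 20},
    {"wx": 0,"wy": 0,"wz": 0,"dx": 0,"dy": 0,"dz": 0,"grip": 20},
    {"wx": 0,"wy": 0,"wz": 0,"dx": 0,"dy": 0,"dz": 0,"grip": 20},
  ],
)

```text
time: 4.15
position: [0.469, -0.1189, 0.0509]
tcp_rot: [[-0.268, 0.951, 0.156], [0.823, 0.31, -0.476], [-0.501, 0.001, -0.866]]
ft_force: [-2.7, 4.7, 9.2]
opening: 0.041
grasp_force: 60.1
```

Call:
servo_tool(
  plan=[
    {"wx": 0,"wy": 0,"wz": 0,"dx": -0.01,"dy": 0,"dz": -0.017,"grip": 20},
    {"wx": 0,"wy": 0,"wz": 0,"dx": -0.015,"dy": 0,"dz": -0.026,"grip": 20},
    {"wx": 0,"wy": 0,"wz": 0,"dx": -0.015,"dy": 0,"dz": -0.026,"grip": 20},
    {"wx": 0,"wy": 5,"wz": 0,"dx": 0,"dy": 0,"dz": 0,"grip": 20},
    {"wx": 0,"wy": 5,"wz": 0,"dx": 0,"dy": 0,"dz": 0,"grip": 20},
  ],
)

```text
time: 4.57
position: [0.4693, -0.118, 0.1319]
tcp_rot: [[-0.292, 0.95, 0.108], [0.894, 0.312, -0.323], [-0.34, 0.003, -0.94]]
ft_force: [0.8, 0.1, -2.3]
opening: 0.0412
grasp_force: 60.9
```

Call:
servo_tool(
  plan=[
    {"wx": 0,"wy": 6,"wz": 0,"dx": 0,"dy": 0,"dz": 0,"grip": 20},
    {"wx": 0,"wy": 6,"wz": 0,"dx": 0,"dy": 0,"dz": 0,"grip": 20},
    {"wx": 0,"wy": 6,"wz": 0,"dx": 0,"dy": 0,"dz": 0,"grip": 20},
    {"wx": 0,"wy": 6,"wz": 0,"dx": 0,"dy": 0,"dz": 0,"grip": 20},
    {"wx": 0,"wy": 6,"wz": 0,"dx": 0,"dy": 0,"dz": 0,"grip": 20},
  ],
)

```text
time: 4.98
position: [0.469, -0.1193, 0.1311]
tcp_rot: [[-0.304, 0.951, -0.053], [0.936, 0.309, 0.169], [0.177, 0.002, -0.984]]
ft_force: [0.5, -0.1, -1.3]
opening: 0.0412
grasp_force: 60.9
```

Call:
servo_tool(
  plan=[
    {"wx": 0,"wy": 6,"wz": 0,"dx": 0,"dy": 0,"dz": 0,"grip": 20},
    {"wx": 0,"wy": 6,"wz": 0,"dx": 0,"dy": 0,"dz": 0,"grip": 20},
    {"wx": 0,"wy": 6,"wz": 0,"dx": 0,"dy": 0,"dz": 0,"grip": 20},
    {"wx": 0,"wy": 6,"wz": 0,"dx": 0,"dy": 0,"dz": 0,"grip": 20},
    {"wx": 0,"wy": 6,"wz": 0,"dx": 0,"dy": 0,"dz": 0,"grip": 20},
  ],
)

```text
time: 5.4
position: [0.4691, -0.1198, 0.1306]
tcp_rot: [[-0.236, 0.951, -0.198], [0.727, 0.309, 0.614], [0.645, 0.001, -0.764]]
ft_force: [0.3, 0.2, -1.7]
opening: 0.041
grasp_force: 60.9
```

Call:
servo_tool(
  plan=[
    {"wx": 0,"wy": 6,"wz": 0,"dx": 0,"dy": 0,"dz": 0,"grip": 20},
    {"wx": 0,"wy": 6,"wz": 0,"dx": 0,"dy": 0,"dz": 0,"grip": 20},
    {"wx": 0,"wy": 6,"wz": 0,"dx": 0,"dy": 0,"dz": 0,"grip": 20},
    {"wx": 0,"wy": 0,"wz": 0,"dx": 0,"dy": 0,"dz": 0,"grip": 20},
    {"wx": 0,"wy": 0,"wz": 0,"dx": 0,"dy": 0,"dz": 0,"grip": 20},
  ],
)

```text
time: 5.82
position: [0.4681, -0.1194, 0.1275]
tcp_rot: [[-0.161, 0.951, -0.264], [0.504, 0.309, 0.806], [0.848, -0.003, -0.529]]
ft_force: [-0.3, -0.4, -1.1]
opening: 0.0412
grasp_force: 61.0
```

Call:
servo_tool(
  plan=[
    {"wx": 0,"wy": 2,"wz": 0,"dx": 0,"dy": 0,"dz": 0,"grip": 20},
    {"wx": 0,"wy": 0,"wz": 0,"dx": -0.034,"dy": 0,"dz": 0.02,"grip": 20},
    {"wx": 0,"wy": 0,"wz": 0,"dx": -0.009,"dy": 0,"dz": 0.005,"grip": 20},
    {"wx": 0,"wy": 0,"wz": 0,"dx": 0,"dy": 0,"dz": 0,"grip": 20},
  ],
)

```text
time: 6.15
position: [0.468, -0.1185, 0.0795]
tcp_rot: [[-0.154, 0.951, -0.269], [0.477, 0.31, 0.822], [0.865, -0.001, -0.502]]
ft_force: [0.2, -0.6, -0.5]
opening: 0.0411
grasp_force: 61.0
```

```bash
python3 - <<'E'
from h import *
s=sense();print(s['position'],s['tcp_rot'],s['ft_force'],s['qpos'])
p,d,m=snap('side'); cv2.imwrite('pics/s2.png',cv2.resize(p[140:300,270:430],None,fx=3.7,fy=3.7,interpolation=cv2.INTER_CUBIC))
p,d,m=snap('wrist');cv2.imwrite('pics/w2.png',p)
P=cloud(d,m);ok=d>0
E
```

```text
[ 0.4680364  -0.11848263  0.07950417] [[-0.15440455  0.95066705 -0.26905651]
 [ 0.47722998  0.31020972  0.82220525]
 [ 0.86510738 -0.0014496  -0.50158461]] [ 0.16510396 -0.56574293 -0.47416222] [-0.6993482   1.07664734  0.25517801  1.72139455  0.47350178  0.30330272]
```

View pics/s2.png

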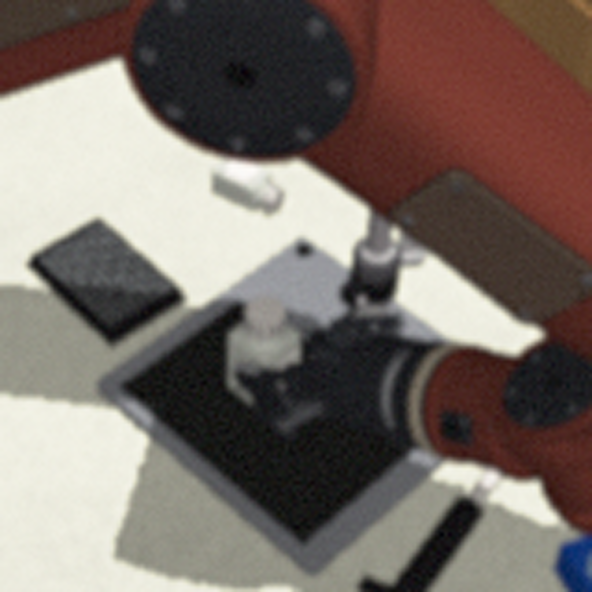

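The bottle looks upright in the fingers, cap at (265,315), just above the mat. I'm lowering it to contact.

Call:
servo_tool(
  plan=[
    {"wx": 0,"wy": 0,"wz": 0,"dx": -0.009,"dy": 0,"dz": 0.005,"grip": 20},
    {"wx": 0,"wy": 0,"wz": 0,"dx": -0.004,"dy": 0,"dz": 0.0025,"grip": 20},
    {"wx": 0,"wy": 0,"wz": 0,"dx": 0,"dy": 0,"dz": 0,"grip": 20},
    {"wx": 0,"wy": 0,"wz": 0,"dx": 0,"dy": 0,"dz": 0,"grip": 20},
  ],
)

```text
time: 6.58
position: [0.4684, -0.1193, 0.0649]
tcp_rot: [[-0.154, 0.951, -0.268], [0.476, 0.309, 0.823], [0.866, -0.001, -0.5]]
ft_force: [0.5, 0.1, -2.2]
opening: 0.0414
grasp_force: 61.0
```

Call:
servo_tool(
  plan=[
    {"wx": 0,"wy": 0,"wz": 0,"dx": -0.0013,"dy": 0,"dz": 0.0007,"grip": 20},
    {"wx": 0,"wy": 0,"wz": 0,"dx": 0,"dy": 0,"dz": 0,"grip": 20},
  ],
)

```text
time: 6.75
position: [0.4684, -0.1194, 0.0632]
tcp_rot: [[-0.154, 0.951, -0.268], [0.476, 0.309, 0.823], [0.866, -0.001, -0.5]]
ft_force: [0.9, 0.4, -1.3]
opening: 0.0414
grasp_force: 61.0
```

Call:
servo_tool(
  plan=[
    {"wx": 0,"wy": 0,"wz": 0,"dx": -0.0009,"dy": 0,"dz": 0.0005,"grip": 20},
    {"wx": 0,"wy": 0,"wz": 0,"dx": 0,"dy": 0,"dz": 0,"grip": 20},
  ],
)

```text
time: 6.92
position: [0.4683, -0.1193, 0.0621]
tcp_rot: [[-0.154, 0.951, -0.268], [0.476, 0.309, 0.824], [0.866, -0.001, -0.5]]
ft_force: [0.6, -0.1, -0.8]
opening: 0.0412
grasp_force: 61.0
```

Call:
servo_tool(
  plan=[
    {"wx": 0,"wy": 0,"wz": 0,"dx": -0.0009,"dy": 0,"dz": 0.0005,"grip": 20},
    {"wx": 0,"wy": 0,"wz": 0,"dx": 0,"dy": 0,"dz": 0,"grip": 20},
  ],
)

```text
time: 7.08
position: [0.4683, -0.1193, 0.061]
tcp_rot: [[-0.154, 0.951, -0.268], [0.476, 0.309, 0.824], [0.866, -0.001, -0.5]]
ft_force: [0.3, -0.0, -2.2]
opening: 0.0414
grasp_force: 61.0
```

Call:
servo_tool(
  plan=[
    {"wx": 0,"wy": 0,"wz": 0,"dx": -0.0009,"dy": 0,"dz": 0.0005,"grip": 20},
    {"wx": 0,"wy": 0,"wz": 0,"dx": 0,"dy": 0,"dz": 0,"grip": 20},
  ],
)

```text
time: 7.25
position: [0.4684, -0.1194, 0.0606]
tcp_rot: [[-0.153, 0.951, -0.268], [0.475, 0.309, 0.824], [0.866, -0.001, -0.5]]
ft_force: [-0.4, -1.2, 3.8]
opening: 0.0412
grasp_force: 61.2
```

Contact with the mat. I'm opening and then backing straight out.

Call:
servo_tool(
  plan=[
    {"wx": 0,"wy": 0,"wz": 0,"dx": 0,"dy": 0,"dz": 0,"grip": 60},
    {"wx": 0,"wy": 0,"wz": 0,"dx": 0,"dy": 0,"dz": 0,"grip": 100},
    {"wx": 0,"wy": 0,"wz": 0,"dx": 0,"dy": 0,"dz": 0,"grip": 100},
    {"wx": 0,"wy": 0,"wz": 0,"dx": 0,"dy": 0,"dz": 0,"grip": 100},
    {"wx": 0,"wy": 0,"wz": 0,"dx": 0,"dy": 0,"dz": 0,"grip": 100},
  ],
)

```text
time: 7.67
position: [0.4683, -0.1193, 0.0601]
tcp_rot: [[-0.154, 0.951, -0.268], [0.476, 0.309, 0.824], [0.866, -0.001, -0.5]]
ft_force: [-0.2, -0.2, -0.2]
opening: 0.0853
grasp_force: 0.0
```

Call:
servo_tool(
  plan=[
    {"wx": 0,"wy": 0,"wz": 0,"dx": 0,"dy": 0,"dz": -0.02,"grip": 100},
    {"wx": 0,"wy": 0,"wz": 0,"dx": 0,"dy": 0,"dz": -0.03,"grip": 100},
    {"wx": 0,"wy": 0,"wz": 0,"dx": 0,"dy": 0,"dz": -0.03,"grip": 100},
    {"wx": 0,"wy": 0,"wz": 0,"dx": 0,"dy": 0,"dz": -0.03,"grip": 100},
    {"wx": 0,"wy": 0,"wz": 0,"dx": 0,"dy": 0,"dz": 0,"grip": 100},
  ],
)

```text
time: 8.08
position: [0.4998, -0.2148, 0.116]
tcp_rot: [[-0.159, 0.952, -0.262], [0.482, 0.306, 0.821], [0.862, 0.004, -0.508]]
ft_force: [0.9, -0.3, -0.0]
opening: 0.0855
grasp_force: 0.0
```

```bash
python3 - <<'E'
from h import *
print(sense()['qpos'].round(2) if hasattr(sense()['qpos'],'round') else sense()['qpos'])
p,d,m=snap('wrist');cv2.imwrite('pics/w3.png',p)
p2,d2,m2=snap('top')
P=cloud(d2,m2)
q=P[(P[...,2]>.095)&(P[...,2]<.12)&(abs(P[...,0]-.467)<.05)&(abs(P[...,1]+.11)<.05)]
if len(q):print(len(q),q.mean(0),q.min(0),q.max(0))
E
```

```text
[-0.77  1.2   0.66  2.01  0.42  0.26]
```

View pics/w3.png

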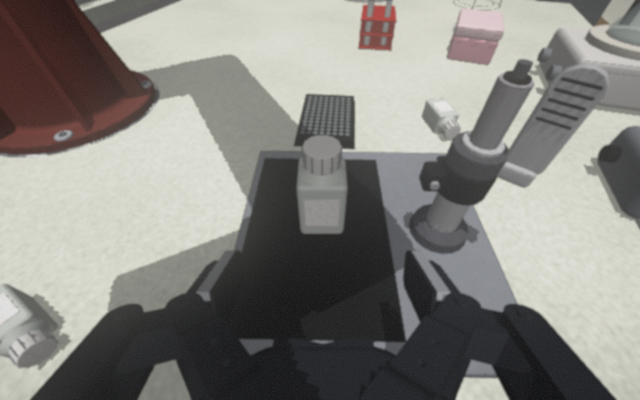

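The bottle stands upright at (322,190). Joint 4 is near its limit, so I untilt and climb.

Call:
servo_tool(
  plan=[
    {"wx": 0,"wy": -6,"wz": 0,"dx": 0.02,"dy": 0,"dz": 0,"grip": 100},
    {"wx": 0,"wy": -6,"wz": 0,"dx": 0.02,"dy": 0,"dz": 0,"grip": 100},
    {"wx": 0,"wy": -6,"wz": 0,"dx": 0.02,"dy": 0,"dz": 0,"grip": 100},
    {"wx": 0,"wy": -6,"wz": 0,"dx": 0.01,"dy": 0,"dz": -0.02,"grip": 100},
    {"wx": 0,"wy": -6,"wz": 0,"dx": 0,"dy": 0,"dz": -0.03,"grip": 100},
  ],
)

```text
time: 8.6
position: [0.4926, -0.1956, 0.2094]
tcp_rot: [[-0.267, 0.95, -0.158], [0.823, 0.311, 0.475], [0.501, -0.003, -0.866]]
ft_force: [-0.4, -0.2, 0.9]
opening: 0.085
grasp_force: 0.0
```

Call:
servo_tool(
  plan=[
    {"wx": 0,"wy": -6,"wz": 0,"dx": 0,"dy": 0,"dz": -0.03,"grip": 100},
    {"wx": 0,"wy": -6,"wz": 0,"dx": 0,"dy": 0,"dz": -0.03,"grip": 100},
    {"wx": 0,"wy": -6,"wz": 0,"dx": 0,"dy": 0,"dz": -0.02,"grip": 100},
    {"wx": 0,"wy": -6,"wz": 0,"dx": 0,"dy": 0,"dz": -0.02,"grip": 100},
    {"wx": 0,"wy": -6,"wz": 0,"dx": 0,"dy": 0,"dz": -0.01,"grip": 100},
  ],
)

```text
time: 9.02
position: [0.5065, -0.2357, 0.3129]
tcp_rot: [[-0.309, 0.951, 0.002], [0.951, 0.309, -0.004], [-0.005, 0.001, -1.0]]
ft_force: [-0.2, 0.5, -0.1]
opening: 0.0855
grasp_force: 0.0
```

Call:
servo_tool(
  plan=[
    {"wx": 0,"wy": 0,"wz": 0,"dx": 0,"dy": 0,"dz": 0,"grip": 100},
  ],
)

```text
time: 9.1
position: [0.506, -0.2332, 0.314]
tcp_rot: [[-0.312, 0.95, 0.004], [0.95, 0.312, -0.005], [-0.006, 0.002, -1.0]]
ft_force: [1.1, -0.2, -0.2]
opening: 0.0855
grasp_force: 0.0
```

```bash
python3 - <<'E'
from h import *
print(sense()['qpos'].round(2))
p,d,m=snap('wrist');cv2.imwrite('pics/w4.png',p)
P=cloud(d,m);ok=d>0
for lo,hi in((.105,.128),(.162,.174),(.174,.19)):
    q=P[ok&(P[...,2]>lo)&(P[...,2]<hi)&(abs(P[...,0]-.59)<.06)&(abs(P[...,1]+.09)<.05)]
    if len(q): print(lo,len(q),q.mean(0).round(4),q.min(0).round(3),q.max(0).round(3))
p2,d2,m2=snap('top');P=cloud(d2,m2)
q=P[(P[...,2]>.095)&(P[...,2]<.12)&(abs(P[...,0]-.467)<.05)&(abs(P[...,1]+.11)<.05)]
if len(q):print('cap',len(q),q.mean(0),q.min(0),q.max(0))
E
```

```text
[-0.56  0.32  0.05  1.29 -0.    0.69]
0.105 1080 [ 0.577  -0.0923  0.1191] [ 0.558 -0.106  0.105] [ 0.615 -0.067  0.128]
0.162 570 [ 0.5834 -0.091   0.1686] [ 0.567 -0.103  0.162] [ 0.616 -0.077  0.174]
0.174 453 [ 0.5969 -0.0942  0.1798] [ 0.574 -0.103  0.174] [ 0.616 -0.082  0.185]
cap 99 [ 0.46200242 -0.10717091  0.11076763] [ 0.44783122 -0.1223502   0.09697107] [ 0.47653078 -0.09320652  0.11679814]
```

```bash
python3 - <<'E'
from h import *
p,d,m=load('wrist')
T=m['cam_to_world'];K=m['K']
def proj(X):
    c=np.linalg.inv(T)@np.append(X,1); return K[0,0]*c[0]/-c[2]+K[0,2], K[1,1]*-c[1]/-c[2]+K[1,2]
u,v=proj([.585,-.088,.17]); u0,v0=int(u)-50,int(v)-50;print(u0,v0)
cv2.imwrite('pics/c4.png',cv2.resize(p[v0:v0+100,u0:u0+100],None,fx=6,fy=6,interpolation=cv2.INTER_CUBIC))
P=cloud(d,m);ok=d>0
from scipy.optimize import least_squares
q=P[ok&(P[...,2]>.179)&(P[...,2]<.187)&(abs(P[...,0]-.59)<.06)&(abs(P[...,1]+.09)<.05)]
r=cv2.minAreaRect(q[:,:2].astype(np.float32));print('blade',len(q),r,q.mean(0))
E
```

```text
413 15
blade 237 ((0.595040500164032, -0.09267962723970413), (0.007576947100460529, 0.04112204164266586), 68.34619140625) [ 0.60230889 -0.09587766  0.18210393]
```

View pics/c4.png

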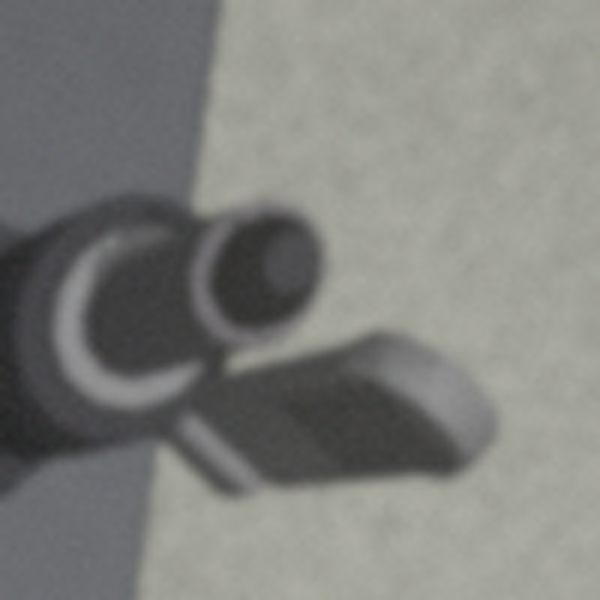

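The crop shows the leg's flat top centred at (262,273), i.e. full-image (456.7,60.5). The blade's light top runs from (370,350) to (475,455).

```bash
python3 - <<'E'
from h import *
p,d,m=load('wrist')
def onz(u,v,z):
    a=w(d,m,u,v,0.1);o=m['cam_to_world'][:3,3];return o+(a-o)*(z-o[2])/(a[2]-o[2])
c=onz(413+262/6,15+273/6,.169)
t=onz(413+430/6,15+402/6,.184);e1=onz(413+370/6,15+350/6,.184);e2=onz(413+478/6,15+455/6,.184)
print(c,t,e1,e2,[np.degrees(np.arctan2(*(x-c)[1::-1])) for x in (t,e1,e2)],[np.linalg.norm((x-c)[:2]) for x in (t,e1,e2)])
c=np.array([.577,-.083,0]);print([np.degrees(np.arctan2(*(x-c)[1::-1])) for x in (t,e1,e2)])
E
```

```text
[ 0.57849527 -0.0860821   0.169     ] [ 0.60234998 -0.09756388  0.184     ] [ 0.59134601 -0.0942322   0.184     ] [ 0.61202564 -0.10159367  0.184     ] [np.float64(-25.702503854753605), np.float64(-32.383384365725284), np.float64(-24.825854058626195)] [np.float64(0.026474117665341263), np.float64(0.015217280442347885), np.float64(0.03694448785132204)]
[np.float64(-29.877903290965584), np.float64(-38.05914884725152), np.float64(-27.961990185091025)]
```

Call:
servo_tool(
  plan=[
    {"wx": 0,"wy": 0,"wz": 0,"dx": 0.029,"dy": 0.029,"dz": 0,"grip": 100},
    {"wx": 0,"wy": 0,"wz": 0,"dx": 0.029,"dy": 0.029,"dz": 0,"grip": 100},
    {"wx": 0,"wy": 0,"wz": 0,"dx": 0.029,"dy": 0.029,"dz": 0,"grip": 100},
    {"wx": 0,"wy": 0,"wz": 0,"dx": 0.03,"dy": 0.028,"dz": 0,"grip": 100},
    {"wx": 0,"wy": 0,"wz": -6,"dx": 0,"dy": 0,"dz": 0,"grip": 100},
  ],
)

```text
time: 9.62
position: [0.5809, -0.0833, 0.3079]
tcp_rot: [[-0.407, 0.913, -0.007], [0.913, 0.407, 0.007], [0.009, -0.003, -1.0]]
ft_force: [-0.7, -0.8, -0.2]
opening: 0.0852
grasp_force: 0.0
```

Call:
servo_tool(
  plan=[
    {"wx": 0,"wy": 0,"wz": -7,"dx": 0,"dy": 0,"dz": 0.01,"grip": 100},
    {"wx": 0,"wy": 0,"wz": -7,"dx": 0,"dy": 0,"dz": 0.01,"grip": 100},
    {"wx": 0,"wy": 0,"wz": -7,"dx": 0,"dy": 0,"dz": 0.01,"grip": 100},
    {"wx": 0,"wy": 0,"wz": -7,"dx": 0,"dy": 0,"dz": 0.01,"grip": 100},
    {"wx": 0,"wy": 0,"wz": -7,"dx": 0,"dy": 0,"dz": 0.01,"grip": 100},
  ],
)

```text
time: 10.03
position: [0.5786, -0.0891, 0.2576]
tcp_rot: [[-0.86, 0.51, -0.007], [0.51, 0.86, 0.005], [0.009, 0.0, -1.0]]
ft_force: [-0.4, 0.3, -1.2]
opening: 0.0856
grasp_force: 0.0
```

Call:
servo_tool(
  plan=[
    {"wx": 0,"wy": 0,"wz": -7,"dx": 0,"dy": 0,"dz": 0,"grip": 100},
    {"wx": 0,"wy": 0,"wz": 0,"dx": 0,"dy": 0,"dz": 0,"grip": 100},
    {"wx": 0,"wy": 0,"wz": 0,"dx": 0,"dy": 0,"dz": 0,"grip": 100},
  ],
)

```text
time: 10.28
position: [0.579, -0.0893, 0.259]
tcp_rot: [[-0.912, 0.411, -0.006], [0.411, 0.912, 0.003], [0.007, 0.001, -1.0]]
ft_force: [-0.6, 0.3, -0.1]
opening: 0.0852
grasp_force: 0.0
```

```bash
python3 - <<'E'
from h import *
s=sense();print(s['position'],s['tcp_rot'].round(3),s['qpos'].round(2))
p,d,m=snap('wrist')
T=m['cam_to_world'];K=m['K']
c=np.linalg.inv(T)@np.array([.585,-.088,.17,1]); u,v=K[0,0]*c[0]/-c[2]+K[0,2], K[1,1]*-c[1]/-c[2]+K[1,2]
print(u,v);u0=int(np.clip(u-80,0,480));v0=int(np.clip(v-80,0,240));print(u0,v0)
cv2.imwrite('pics/c5.png',cv2.resize(p[v0:v0+160,u0:u0+160],None,fx=3.7,fy=3.7,interpolation=cv2.INTER_CUBIC))
E
```

```text
[ 0.57900849 -0.08926779  0.25896651] [[-0.912  0.411 -0.006]
 [ 0.411  0.912  0.003]
 [ 0.007  0.001 -1.   ]] [-0.28  0.41  0.04  1.2   0.    0.14]
328.29377737305936 219.1199400098644
248 139
```

View pics/c5.png

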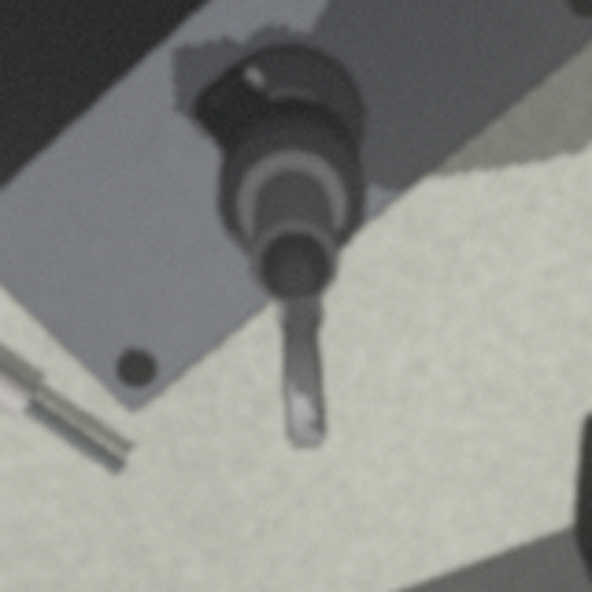

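The crop shows the leg top centred at (297,262), the index-cap rim at x about 294, and the blade straight behind the leg with its outer end at (306,440).

```bash
python3 - <<'E'
from h import *
p,d,m=load('wrist')
R=sense()['tcp_rot'];t=sense()['position']
def onz(x,y,z):
    u,v=248+x/3.7,139+y/3.7
    a=w(d,m,u,v,0.1);o=m['cam_to_world'][:3,3];return o+(a-o)*(z-o[2])/(a[2]-o[2])
c=onz(297,262,.169);k=onz(294.5,205,.124);b=onz(306,438,.184);b0=onz(301,318,.184)
print(c,k,b,b0,[np.degrees(np.arctan2(*(b-x)[1::-1])) for x in(c,k)],np.linalg.norm((b-c)[:2]))
for x in(c,k): print('tool delta',(R.T@(x-t)).round(4))
P=cloud(d,m);q=P[(d>0)&(P[...,2]>.166)&(P[...,2]<.173)&(np.hypot(P[...,0]-c[0],P[...,1]-c[1])<.02)]
print(q.mean(0),q.min(0),q.max(0))
E
```

```text
[ 0.57805036 -0.08490811  0.169     ] [ 0.57851024 -0.08486831  0.124     ] [ 0.61012654 -0.0973986   0.184     ] [ 0.58449845 -0.08719737  0.184     ] [np.float64(-21.275970798006092), np.float64(-21.61959581405484)] 0.03442228351801052
tool delta [0.0025 0.0034 0.0906]
tool delta [0.0018 0.0036 0.1356]
[ 0.57750301 -0.08584896  0.1692959 ] [ 0.56841218 -0.09562737  0.16602065] [ 0.59542883 -0.07635362  0.17263608]
```

Call:
servo_tool(
  plan=[
    {"wx": 0,"wy": -0.4,"wz": 0,"dx": 0.002,"dy": 0.0035,"dz": 0.02,"grip": 100},
    {"wx": 0,"wy": 0,"wz": 0,"dx": 0,"dy": 0,"dz": 0.03,"grip": 100},
    {"wx": 0,"wy": 0,"wz": 0,"dx": 0,"dy": 0,"dz": 0.03,"grip": 100},
    {"wx": 0,"wy": 0,"wz": 0,"dx": 0,"dy": 0,"dz": 0.02,"grip": 100},
    {"wx": 0,"wy": 0,"wz": 0,"dx": 0,"dy": 0,"dz": 0.005,"grip": 100},
  ],
)

```text
time: 10.75
position: [0.5775, -0.0847, 0.1523]
tcp_rot: [[-0.912, 0.41, -0.001], [0.41, 0.912, 0.0], [0.001, -0.0, -1.0]]
ft_force: [-1.5, 1.2, -1.2]
opening: 0.0852
grasp_force: 0.0
```

Call:
servo_tool(
  plan=[
    {"wx": 0,"wy": 0,"wz": 0,"dx": 0,"dy": 0,"dz": 0,"grip": 60},
    {"wx": 0,"wy": 0,"wz": 0,"dx": 0,"dy": 0,"dz": 0,"grip": 40},
    {"wx": 0,"wy": 0,"wz": 0,"dx": 0,"dy": 0,"dz": 0,"grip": 40},
  ],
)

```text
time: 11.0
position: [0.5807, -0.0855, 0.1576]
tcp_rot: [[-0.913, 0.408, 0.007], [0.408, 0.913, -0.002], [-0.008, 0.001, -1.0]]
ft_force: [0.4, -0.2, -0.3]
opening: 0.0515
grasp_force: 0.0
```

```bash
python3 - <<'E'
from h import *
s=sense();print(s['position'],s['tcp_rot'].round(3),s['opening'])
p,d,m=snap('wrist');cv2.imwrite('pics/w6.png',p[100:400,170:470])
E
```

```text
[ 0.58071739 -0.08554564  0.15759558] [[-0.913  0.408  0.007]
 [ 0.408  0.913 -0.002]
 [-0.008  0.001 -1.   ]] 0.05152426813403671
```

View pics/w6.png

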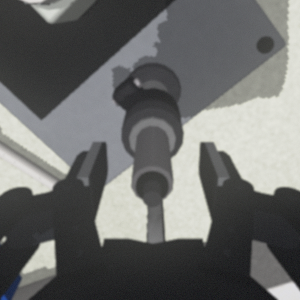

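The leg, at (153,170), is centred between the fingers, whose inner faces are at x 105 and 203. I let the arm settle and then correct.

Call:
servo_tool(
  plan=[
    {"wx": 0,"wy": 0,"wz": 0,"dx": 0,"dy": 0,"dz": 0,"grip": 40},
    {"wx": 0,"wy": 0,"wz": 0,"dx": 0,"dy": 0,"dz": 0,"grip": 40},
    {"wx": 0,"wy": 0,"wz": 0,"dx": 0,"dy": 0,"dz": 0,"grip": 40},
  ],
)

```text
time: 11.3
position: [0.58, -0.0853, 0.1566]
tcp_rot: [[-0.913, 0.407, 0.006], [0.407, 0.913, -0.002], [-0.006, 0.001, -1.0]]
ft_force: [-0.3, 0.1, -0.2]
opening: 0.0343
grasp_force: 0.0
```

Call:
servo_tool(
  plan=[
    {"wx": 0,"wy": 0.4,"wz": 0,"dx": 0.002,"dy": -0.0005,"dz": 0.0045,"grip": 40},
    {"wx": 0,"wy": 0,"wz": 0,"dx": 0,"dy": 0,"dz": 0,"grip": 40},
    {"wx": 0,"wy": 0,"wz": 0,"dx": 0,"dy": 0,"dz": 0,"grip": 40},
  ],
)

```text
time: 11.55
position: [0.5773, -0.0848, 0.1511]
tcp_rot: [[-0.913, 0.407, -0.002], [0.407, 0.913, 0.001], [0.003, 0.0, -1.0]]
ft_force: [0.1, 0.4, 1.3]
opening: 0.0342
grasp_force: 0.0
```

Call:
servo_tool(
  plan=[
    {"wx": 0,"wy": 0,"wz": 0,"dx": 0,"dy": 0,"dz": 0,"grip": 10},
    {"wx": 0,"wy": 0,"wz": 0,"dx": 0,"dy": 0,"dz": 0,"grip": 10},
    {"wx": 0,"wy": 0,"wz": 0,"dx": 0,"dy": 0,"dz": 0,"grip": 10},
    {"wx": 0,"wy": 0,"wz": 0,"dx": 0,"dy": 0,"dz": 0,"grip": 10},
    {"wx": 0,"wy": 0,"wz": 0,"dx": 0,"dy": 0,"dz": 0,"grip": 10},
  ],
)

```text
time: 11.97
position: [0.5777, -0.0848, 0.1516]
tcp_rot: [[-0.914, 0.407, -0.001], [0.407, 0.914, 0.001], [0.002, 0.0, -1.0]]
ft_force: [0.0, 0.6, 0.7]
opening: 0.0185
grasp_force: 58.5
```

Gripped with almost no side load. Drawing up 28 mm.

Call:
servo_tool(
  plan=[
    {"wx": 0,"wy": 0,"wz": 0,"dx": 0,"dy": 0,"dz": -0.007,"grip": 10},
    {"wx": 0,"wy": 0,"wz": 0,"dx": 0,"dy": 0,"dz": -0.007,"grip": 10},
    {"wx": 0,"wy": 0,"wz": 0,"dx": 0,"dy": 0,"dz": -0.007,"grip": 10},
    {"wx": 0,"wy": 0,"wz": 0,"dx": 0,"dy": 0,"dz": -0.006,"grip": 10},
    {"wx": 0,"wy": 0,"wz": 0,"dx": 0,"dy": 0,"dz": 0,"grip": 10},
  ],
)

```text
time: 12.38
position: [0.5779, -0.085, 0.18]
tcp_rot: [[-0.914, 0.407, -0.0], [0.407, 0.914, 0.001], [0.001, 0.0, -1.0]]
ft_force: [-0.5, 0.3, -1.9]
opening: 0.0182
grasp_force: 58.7
```

Call:
servo_tool(
  plan=[
    {"wx": 0,"wy": 0,"wz": 0,"dx": 0,"dy": 0,"dz": 0,"grip": 10},
    {"wx": 0,"wy": 0,"wz": 0,"dx": 0,"dy": 0,"dz": 0,"grip": 10},
    {"wx": 0,"wy": 0,"wz": 0,"dx": 0,"dy": 0,"dz": 0,"grip": 10},
  ],
)

```text
time: 12.63
position: [0.5776, -0.0848, 0.1783]
tcp_rot: [[-0.914, 0.407, -0.002], [0.407, 0.914, 0.001], [0.002, 0.0, -1.0]]
ft_force: [0.7, 0.9, -3.1]
opening: 0.0185
grasp_force: 58.7
```

Call:
servo_tool(
  plan=[
    {"wx": 0,"wy": 0,"wz": 0,"dx": 0,"dy": 0,"dz": -0.0012,"grip": 10},
    {"wx": 0,"wy": 0,"wz": 0,"dx": 0,"dy": 0,"dz": 0,"grip": 10},
    {"wx": 0,"wy": 0,"wz": 0,"dx": 0,"dy": 0,"dz": 0,"grip": 10},
    {"wx": 0,"wy": 0,"wz": 0,"dx": 0,"dy": 0,"dz": 0,"grip": 10},
  ],
)

```text
time: 12.97
position: [0.5777, -0.0849, 0.1796]
tcp_rot: [[-0.914, 0.407, -0.001], [0.407, 0.914, 0.001], [0.002, 0.0, -1.0]]
ft_force: [-1.2, 1.2, -3.5]
opening: 0.0189
grasp_force: 58.7
```

```bash
python3 - <<'E'
from h import *
s=sense();print(s['position'])
p,d,m=snap('wrist');g=cv2.cvtColor(p,cv2.COLOR_BGR2GRAY).astype(float)
T=m['cam_to_world'];K=m['K'];o=T[:3,3]
c=np.array([.578,-.085,0]);e=o-c;e[2]=0;e/=np.linalg.norm(e)
for z in np.arange(.112,.165,.0015):
    X=np.append(c+e*(.010 if z>.124 else .0145)+[0,0,z],1);k=np.linalg.inv(T)@X
    u,v=K[0,0]*k[0]/-k[2]+K[0,2],K[1,1]*k[1]/k[2]+K[1,2]
    print(round(z,4),round(u,1),round(v,1),np.round([cv2.getRectSubPix(g.astype(np.float32),(5,1),(u+s,v)).mean() for s in(-4,0,4)]))
cv2.imwrite('pics/w7.png',cv2.resize(p[130:280,260:400],None,fx=4,fy=4,interpolation=cv2.INTER_CUBIC))
E
```

```text
[ 0.57765012 -0.08487675  0.17963654]
0.112 323.8 204.8 [69. 69. 68.]
0.1135 323.8 205.5 [68. 69. 69.]
0.115 323.8 206.2 [68. 69. 69.]
0.1165 323.8 206.9 [67. 68. 69.]
0.118 323.8 207.6 [68. 69. 70.]
0.1195 323.8 208.3 [70. 73. 71.]
0.121 323.8 209.1 [74. 79. 72.]
0.1225 323.8 209.8 [85. 92. 80.]
0.124 323.9 216.8 [103.  99. 112.]
0.1255 323.9 217.7 [ 89.  86. 100.]
0.127 323.9 218.5 [82. 81. 90.]
0.1285 323.9 219.3 [81. 83. 84.]
0.13 323.9 220.2 [83. 85. 83.]
0.1315 324.0 221.0 [85. 86. 83.]
0.133 324.0 221.9 [84. 86. 84.]
0.1345 324.0 222.8 [84. 85. 84.]
0.136 324.0 223.7 [82. 82. 83.]
0.1375 324.0 224.6 [75. 74. 80.]
0.139 324.0 225.6 [69. 68. 73.]
0.1405 324.0 226.5 [70. 69. 69.]
0.142 324.0 227.5 [77. 78. 73.]
0.1435 324.0 228.5 [82. 85. 79.]
0.145 324.0 229.5 [84. 85. 83.]
0.1465 324.1 230.5 [85. 86. 85.]
0.148 324.1 231.6 [85. 86. 85.]
0.1495 324.1 232.6 [84. 86. 84.]
0.151 324.1 233.7 [85. 86. 84.]
0.1525 324.1 234.8 [85. 86. 84.]
0.154 324.1 235.9 [84. 85. 84.]
0.1555 324.1 237.0 [85. 86. 84.]
0.157 324.1 238.2 [85. 85. 85.]
0.1585 324.2 239.4 [84. 85. 85.]
0.16 324.2 240.6 [84. 85. 84.]
0.1615 324.2 241.8 [84. 86. 84.]
0.163 324.2 243.0 [83. 84. 84.]
0.1645 324.2 244.3 [83. 85. 84.]
```

An upper-ring dip shows at z about 0.139, as it should with the middle ring at the collar edge (0.124). Now the swing.

Call:
servo_tool(
  plan=[
    {"wx": 0,"wy": 0,"wz": -3,"dx": 0,"dy": 0,"dz": 0,"grip": 10},
    {"wx": 0,"wy": 0,"wz": -6,"dx": 0,"dy": 0,"dz": 0,"grip": 10},
    {"wx": 0,"wy": 0,"wz": -6,"dx": 0,"dy": 0,"dz": 0,"grip": 10},
    {"wx": 0,"wy": 0,"wz": -6,"dx": 0,"dy": 0,"dz": 0,"grip": 10},
    {"wx": 0,"wy": 0,"wz": -3,"dx": 0,"dy": 0,"dz": 0,"grip": 10},
  ],
)

```text
time: 13.43
position: [0.5776, -0.0852, 0.1796]
tcp_rot: [[-1.0, -0.006, -0.002], [-0.006, 1.0, 0.0], [0.002, 0.0, -1.0]]
ft_force: [-0.3, -0.0, -3.5]
opening: 0.0187
grasp_force: 58.7
```

Call:
servo_tool(
  plan=[
    {"wx": 0,"wy": 0,"wz": -3,"dx": 0,"dy": 0,"dz": 0,"grip": 10},
    {"wx": 0,"wy": 0,"wz": -3,"dx": 0,"dy": 0,"dz": 0,"grip": 10},
    {"wx": 0,"wy": 0,"wz": -3,"dx": 0,"dy": 0,"dz": 0,"grip": 10},
    {"wx": 0,"wy": 0,"wz": -3,"dx": 0,"dy": 0,"dz": 0,"grip": 10},
    {"wx": 0,"wy": 0,"wz": -3,"dx": 0,"dy": 0,"dz": 0,"grip": 10},
  ],
)

```text
time: 13.85
position: [0.5776, -0.0853, 0.1796]
tcp_rot: [[-0.965, -0.261, -0.002], [-0.261, 0.965, 0.0], [0.001, 0.001, -1.0]]
ft_force: [0.3, -0.2, -3.4]
opening: 0.0186
grasp_force: 58.7
```

```bash
python3 -c "
from h import *
s=sense();print(s['moment'],s['qpos'].round(3),s['effort'])"
```

```text
[-0.37918026 -0.06549556  0.00989943] [-0.272  0.451 -0.113  1.008 -0.    -0.536] [  0.56759974 -64.99112606  32.81013608   0.18924155   0.41040072
   1.03240672]
```

Call:
servo_tool(
  plan=[
    {"wx": 0,"wy": 0,"wz": -3,"dx": 0,"dy": 0,"dz": 0,"grip": 10},
    {"wx": 0,"wy": 0,"wz": -3,"dx": 0,"dy": 0,"dz": 0,"grip": 10},
    {"wx": 0,"wy": 0,"wz": -3,"dx": 0,"dy": 0,"dz": 0,"grip": 10},
    {"wx": 0,"wy": 0,"wz": -3,"dx": 0,"dy": 0,"dz": 0,"grip": 10},
    {"wx": 0,"wy": 0,"wz": -3,"dx": 0,"dy": 0,"dz": 0,"grip": 10},
  ],
)

```text
time: 14.27
position: [0.5775, -0.0857, 0.1797]
tcp_rot: [[-0.865, -0.502, -0.002], [-0.502, 0.865, -0.001], [0.002, 0.0, -1.0]]
ft_force: [-0.7, -2.8, -3.3]
opening: 0.0188
grasp_force: 59.4
```

```bash
python3 -c "
from h import *
s=sense();print(s['moment'],s['effort'])"
```

```text
[-0.59068045  0.08808386 -0.1294029 ] [  1.90242738 -64.88870144  32.81666279   0.12576764   0.93715617
   0.96756421]
```

Call:
servo_tool(
  plan=[
    {"wx": 0,"wy": 0,"wz": -3,"dx": 0,"dy": 0,"dz": 0,"grip": 10},
    {"wx": 0,"wy": 0,"wz": -3,"dx": 0,"dy": 0,"dz": 0,"grip": 10},
    {"wx": 0,"wy": 0,"wz": -2,"dx": 0,"dy": 0,"dz": 0,"grip": 10},
    {"wx": 0,"wy": 0,"wz": -2,"dx": 0,"dy": 0,"dz": 0,"grip": 10},
    {"wx": 0,"wy": 0,"wz": -2,"dx": 0,"dy": 0,"dz": 0,"grip": 10},
  ],
)

```text
time: 14.68
position: [0.5777, -0.0858, 0.1797]
tcp_rot: [[-0.743, -0.67, -0.001], [-0.67, 0.743, -0.001], [0.002, 0.0, -1.0]]
ft_force: [-0.1, -3.0, -4.3]
opening: 0.0185
grasp_force: 59.4
```

```bash
python3 -c "
from h import *
s=sense();print(s['moment'],s['effort'])"
```

```text
[-0.76930743 -0.04930044 -0.05103965] [  2.01440848 -65.02694607  32.54790187   0.43607416   1.02824528
   0.62005531]
```

Call:
servo_tool(
  plan=[
    {"wx": 0,"wy": 0,"wz": -1.5,"dx": 0,"dy": 0,"dz": 0,"grip": 10},
    {"wx": 0,"wy": 0,"wz": -1.5,"dx": 0,"dy": 0,"dz": 0,"grip": 10},
    {"wx": 0,"wy": 0,"wz": -1.5,"dx": 0,"dy": 0,"dz": 0,"grip": 10},
    {"wx": 0,"wy": 0,"wz": -1.5,"dx": 0,"dy": 0,"dz": 0,"grip": 10},
  ],
)

```text
time: 15.02
position: [0.5778, -0.0859, 0.1797]
tcp_rot: [[-0.669, -0.743, -0.001], [-0.743, 0.669, -0.001], [0.001, 0.0, -1.0]]
ft_force: [-0.5, -4.0, -3.3]
opening: 0.0187
grasp_force: 59.4
```

```bash
python3 -c "
from h import *
s=sense();print(s['moment'],s['effort'])"
```

```text
[-0.76514334 -0.0790487  -0.01423904] [  2.04780579 -65.09805679  32.41878033   0.59052894   1.05131339
   0.45523843]
```

Call:
servo_tool(
  plan=[
    {"wx": 0,"wy": 0,"wz": -1,"dx": 0,"dy": 0,"dz": 0,"grip": 10},
    {"wx": 0,"wy": 0,"wz": -1,"dx": 0,"dy": 0,"dz": 0,"grip": 10},
    {"wx": 0,"wy": 0,"wz": -1,"dx": 0,"dy": 0,"dz": 0,"grip": 10},
  ],
)

```text
time: 15.27
position: [0.5778, -0.0856, 0.1797]
tcp_rot: [[-0.629, -0.778, -0.001], [-0.778, 0.629, -0.0], [0.001, 0.001, -1.0]]
ft_force: [0.4, -5.8, -4.2]
opening: 0.0184
grasp_force: 59.5
```

```bash
python3 -c "
from h import *
s=sense();print(s['moment'],s['effort'])"
```

```text
[-1.25284175 -0.29681495 -0.02934866] [  2.95944929 -65.19439459  32.01459646   1.05429467   1.64146185
   0.28577719]
```

Call:
servo_tool(
  plan=[
    {"wx": 0,"wy": 0,"wz": -0.7,"dx": 0,"dy": 0,"dz": 0,"grip": 10},
    {"wx": 0,"wy": 0,"wz": -0.7,"dx": 0,"dy": 0,"dz": 0,"grip": 10},
  ],
)

```text
time: 15.43
position: [0.5779, -0.0855, 0.1798]
tcp_rot: [[-0.61, -0.793, -0.001], [-0.793, 0.61, -0.0], [0.001, 0.001, -1.0]]
ft_force: [1.5, -4.9, -5.1]
opening: 0.0186
grasp_force: 59.5
```

```bash
python3 -c "
from h import *
s=sense();print(s['moment'],s['effort'],s['qpos'][5])"
```

```text
[-1.30946506 -0.26888628 -0.05129614] [  3.06865007 -65.2517724   31.98513508   1.12320464   1.72623865
   0.16292729] -1.1868811060968278
```

Call:
servo_tool(
  plan=[
    {"wx": 0,"wy": 0,"wz": -0.7,"dx": 0,"dy": 0,"dz": 0,"grip": 10},
    {"wx": 0,"wy": 0,"wz": -0.7,"dx": 0,"dy": 0,"dz": 0,"grip": 10},
  ],
)

```text
time: 15.6
position: [0.5779, -0.0855, 0.1797]
tcp_rot: [[-0.59, -0.807, -0.001], [-0.807, 0.59, -0.0], [0.001, 0.001, -1.0]]
ft_force: [0.7, -5.6, -4.9]
opening: 0.0188
grasp_force: 59.5
```

```bash
python3 -c "
from h import *
s=sense();print(s['moment'],s['effort'],s['qpos'][5])"
```

```text
[-1.32006619 -0.33289606 -0.00775058] [  3.09730902 -65.26948214  31.96230412   1.1519473    1.73057634
   0.18063063] -1.2113430377613899
```

Call:
servo_tool(
  plan=[
    {"wx": 0,"wy": 0,"wz": -0.8,"dx": 0,"dy": 0,"dz": 0,"grip": 10},
    {"wx": 0,"wy": 0,"wz": -0.8,"dx": 0,"dy": 0,"dz": 0,"grip": 10},
    {"wx": 0,"wy": 0,"wz": -0.4,"dx": 0,"dy": 0,"dz": 0,"grip": 10},
  ],
)

```text
time: 15.85
position: [0.5779, -0.0855, 0.1798]
tcp_rot: [[-0.562, -0.827, -0.001], [-0.827, 0.562, -0.0], [0.001, 0.001, -1.0]]
ft_force: [-0.1, -5.5, -4.0]
opening: 0.0183
grasp_force: 59.6
```

```bash
python3 -c "
from h import *
s=sense();print(s['moment'],s['effort'],s['qpos'][5])"
```

```text
[-1.30591681 -0.26198148 -0.08077427] [ 3.07445660e+00 -6.52848029e+01  3.19390333e+01  1.18232679e+00
  1.71522371e+00 -4.20567859e-02] -1.24636990983267
```

Call:
servo_tool(
  plan=[
    {"wx": 0,"wy": 0,"wz": -0.8,"dx": 0,"dy": 0,"dz": 0,"grip": 10},
    {"wx": 0,"wy": 0,"wz": -0.8,"dx": 0,"dy": 0,"dz": 0,"grip": 10},
    {"wx": 0,"wy": 0,"wz": -0.4,"dx": 0,"dy": 0,"dz": 0,"grip": 10},
  ],
)

```text
time: 16.1
position: [0.5779, -0.0855, 0.1798]
tcp_rot: [[-0.532, -0.847, -0.001], [-0.847, 0.532, -0.0], [0.001, 0.001, -1.0]]
ft_force: [0.7, -5.8, -5.2]
opening: 0.0185
grasp_force: 59.6
```

```bash
python3 -c "
from h import *
s=sense();print(s['moment'],s['effort'],s['qpos'][5])"
```

```text
[-1.30797665e+00 -3.85068044e-01  1.03500572e-03] [ 3.08712065e+00 -6.53073335e+01  3.19082236e+01  1.22215781e+00
  1.71606179e+00 -4.03329532e-02] -1.2813101488120269
```

```bash
python3 - <<'E'
from h import *
for n in('top','side','wrist'):
    p,d,m=snap(n);P=cloud(d,m)
    r=np.hypot(P[...,0]-.578,P[...,1]+.085);a=np.degrees(np.arctan2(P[...,1]+.085,P[...,0]-.578))
    M=(d>0)&(r>.026)&(r<.042)&(P[...,2]>.132)&(P[...,2]<.187)
    print(n,M.sum(),np.histogram(a[M],bins=np.arange(-180,181,15))[0])
E
```

```text
top 0 [0 0 0 0 0 0 0 0 0 0 0 0 0 0 0 0 0 0 0 0 0 0 0 0]
side 10 [ 0  0  0  0  0  0  0  0  0  0  0  0 10  0  0  0  0  0  0  0  0  0  0  0]
wrist 0 [0 0 0 0 0 0 0 0 0 0 0 0 0 0 0 0 0 0 0 0 0 0 0 0]
```

Call:
servo_tool(
  plan=[
    {"wx": 0,"wy": 0,"wz": -0.8,"dx": 0,"dy": 0,"dz": 0,"grip": 10},
    {"wx": 0,"wy": 0,"wz": -0.8,"dx": 0,"dy": 0,"dz": 0,"grip": 10},
    {"wx": 0,"wy": 0,"wz": -0.4,"dx": 0,"dy": 0,"dz": 0,"grip": 10},
  ],
)

```text
time: 16.5
position: [0.5779, -0.0856, 0.1798]
tcp_rot: [[-0.502, -0.865, -0.001], [-0.865, 0.502, -0.0], [0.001, 0.001, -1.0]]
ft_force: [1.5, -6.1, -4.9]
opening: 0.0187
grasp_force: 59.8
```

```bash
python3 - <<'E'
from h import *
s=sense();print(s['moment'],s['effort'],s['qpos'][5])
p,d,m=snap('side');P=cloud(d,m)
r=np.hypot(P[...,0]-.578,P[...,1]+.085);a=np.degrees(np.arctan2(P[...,1]+.085,P[...,0]-.578))
M=(d>0)&(r>.014)&(r<.046)&(P[...,2]>.125)&(P[...,2]<.19)
print(np.c_[P[M]*1000,r[M]*1000,a[M]].round(0).astype(int)[::3])
c=np.array([.59,-.085,.15,1]);k=np.linalg.inv(m['cam_to_world'])@c;K=m['K']
u,v=int(K[0,0]*k[0]/-k[2]+K[0,2]),int(K[1,1]*k[1]/k[2]+K[1,2]);print(u,v)
cv2.imwrite('pics/s9.png',cv2.resize(p[v-30:v+30,u-35:u+35],None,fx=8,fy=8,interpolation=cv2.INTER_CUBIC))
E
```

```text
[-1.38947584 -0.31241359 -0.07385466] [ 3.38479199e+00 -6.53700471e+01  3.18591535e+01  1.26545213e+00
  1.84054267e+00 -5.29255683e-02] -1.3162314669875022
[[ 559  -72  179   23  145]
 [ 616  -77  159   39   12]
 [ 558  -84  187   20  178]
 [ 614  -79  157   37    9]
 [ 558  -84  182   20  178]
 [ 563  -92  187   17 -155]
 [ 590 -103  184   21  -56]
 [ 553  -82  179   25  174]
 [ 558  -90  183   21 -167]
 [ 579 -103  185   18  -86]
 [ 589 -105  182   22  -61]
 [ 556  -83  174   22  175]
 [ 562  -90  178   17 -164]
 [ 583 -103  180   19  -75]
 [ 592 -105  178   25  -56]
 [ 559  -84  170   19  177]
 [ 566  -94  176   16 -143]
 [ 588 -102  173   20  -60]
 [ 557  -82  165   21  173]
 [ 561  -92  172   18 -158]
 [ 590 -100  166   19  -52]
 [ 561  -82  159   17  170]
 [ 583 -101  166   16  -73]
 [ 591 -103  164   23  -54]
 [ 559  -90  163   20 -164]
 [ 580 -101  163   16  -84]
 [ 606  -80  133   28   10]
 [ 594  -82  136   16   10]
 [ 607  -79  127   30   12]
 [ 596  -84  133   18    2]
 [ 593  -84  130   15    4]]
375 198
```

Call:
servo_tool(
  plan=[
    {"wx": 0,"wy": 0,"wz": -0.8,"dx": 0,"dy": 0,"dz": 0,"grip": 10},
    {"wx": 0,"wy": 0,"wz": -0.8,"dx": 0,"dy": 0,"dz": 0,"grip": 10},
    {"wx": 0,"wy": 0,"wz": -0.4,"dx": 0,"dy": 0,"dz": 0,"grip": 10},
  ],
)

```text
time: 16.8
position: [0.578, -0.0859, 0.1798]
tcp_rot: [[-0.472, -0.881, -0.001], [-0.881, 0.472, -0.001], [0.001, 0.0, -1.0]]
ft_force: [1.2, -7.8, -5.9]
opening: 0.0186
grasp_force: 60.1
```

```bash
python3 -c "
from h import *
s=sense();print(s['moment'],s['effort'],s['qpos'][5])"
```

```text
[-1.62872738 -0.27838948 -0.13536303] [  4.49624643 -65.60676098  31.65547013   1.44698896   2.23972969
  -0.11947874] -1.351024083588317
```

Call:
servo_tool(
  plan=[
    {"wx": 0,"wy": 0,"wz": -0.8,"dx": 0,"dy": 0,"dz": 0,"grip": 10},
    {"wx": 0,"wy": 0,"wz": -0.8,"dx": 0,"dy": 0,"dz": 0,"grip": 10},
    {"wx": 0,"wy": 0,"wz": -0.4,"dx": 0,"dy": 0,"dz": 0,"grip": 10},
  ],
)

```text
time: 17.05
position: [0.5781, -0.0862, 0.1798]
tcp_rot: [[-0.441, -0.897, -0.001], [-0.897, 0.441, -0.001], [0.002, 0.0, -1.0]]
ft_force: [2.0, -9.9, -5.2]
opening: 0.0189
grasp_force: 60.8
```

```bash
python3 -c "
from h import *
s=sense();print(s['moment'],s['effort'],s['qpos'][5])"
```

```text
[-1.87977413 -0.27250944 -0.22795288] [  5.53943217 -65.785532    31.42069459   1.67550478   2.65250042
  -0.18138848] -1.38584320672112
```

```bash
python3 - <<'E'
from h import *
p,d,m=snap('side');P=cloud(d,m)
r=np.hypot(P[...,0]-.578,P[...,1]+.085);a=np.degrees(np.arctan2(P[...,1]+.085,P[...,0]-.578))
M=(d>0)&(r>.024)&(r<.046)&(P[...,2]>.125)&(P[...,2]<.17)&(abs(a-15)<30)
print((a[M]+np.degrees(np.arcsin(.0035/r[M]))).round(1))
cv2.imwrite('pics/s10.png',cv2.resize(p[160:240,335:415],None,fx=7,fy=7,interpolation=cv2.INTER_CUBIC))
p,d,m=snap('wrist');a=cv2.resize(p[120:260,250:400],None,fx=4,fy=4,interpolation=cv2.INTER_CUBIC)
cv2.imwrite('pics/fin.png',a)
g=cv2.cvtColor(p,cv2.COLOR_BGR2GRAY).astype(np.float32);T=m['cam_to_world'];K=m['K'];c=np.array([.578,-.085,0]);e=T[:3,3]-c;e[2]=0;e/=np.linalg.norm(e)
for z in np.arange(.130,.150,.0015):
    k=np.linalg.inv(T)@np.append(c+e*.01+[0,0,z],1);u,v=K[0,0]*k[0]/-k[2]+K[0,2],K[1,1]*k[1]/k[2]+K[1,2]
    print(round(z,4),round(v,1),cv2.getRectSubPix(g,(7,1),(u,v)).mean().round())
b=cv2.imread('pics/s10.png');cv2.imwrite('pics/both.png',cv2.hconcat([cv2.resize(b,(400,400)),cv2.resize(a,(400,400))]))
E
```

```text
[15.3 13.2 17.9 16.  16.9 14.9 13.5 15. ]
0.13 221.9 85.0
0.1315 222.8 86.0
0.133 223.7 85.0
0.1345 224.6 79.0
0.136 225.5 71.0
0.1375 226.5 67.0
0.139 227.4 73.0
0.1405 228.4 82.0
0.142 229.4 85.0
0.1435 230.4 85.0
0.145 231.4 85.0
0.1465 232.4 86.0
0.148 233.5 86.0
0.1495 234.5 86.0
```

View pics/both.png

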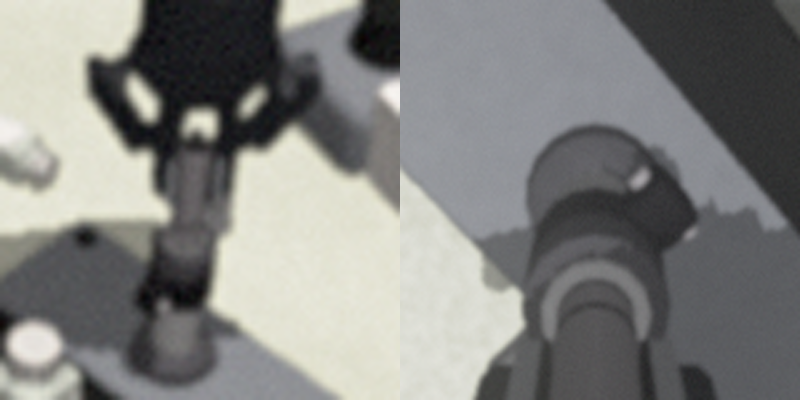

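```bash
python3 - <<'E'
from h import *
p,d,m=snap('wrist')
g=cv2.cvtColor(p,cv2.COLOR_BGR2GRAY).astype(np.float32)
old=cv2.cvtColor(cv2.imread('pics/w7.png'),cv2.COLOR_BGR2GRAY).astype(np.float32) # 4x of [130:280,260:400]
for u in (320,324,328):
  print(u,'new',[int(cv2.getRectSubPix(g,(5,1),(u,v)).mean()) for v in np.arange(204,234,1.)])
  print(u,'old',[int(cv2.getRectSubPix(old,(19,3),((u-260)*4+1.5,(v-130)*4+1.5)).mean()) for v in np.arange(204,234,1.)])
E
```

```text
320 new [95, 96, 94, 91, 82, 77, 81, 97, 114, 122, 125, 125, 121, 108, 90, 82, 83, 84, 85, 85, 85, 79, 70, 71, 79, 84, 85, 85, 86, 85]
320 old [69, 68, 67, 67, 68, 74, 88, 105, 118, 123, 124, 122, 116, 100, 83, 79, 83, 84, 83, 83, 80, 72, 66, 72, 81, 83, 84, 85, 84, 84]
324 new [94, 94, 94, 91, 85, 81, 89, 104, 117, 122, 124, 124, 120, 103, 84, 79, 83, 85, 86, 86, 84, 75, 66, 69, 79, 85, 85, 86, 87, 85]
324 old [68, 69, 69, 67, 69, 78, 94, 109, 121, 123, 124, 122, 114, 95, 80, 81, 85, 86, 85, 84, 79, 70, 66, 72, 82, 85, 85, 86, 85, 86]
328 new [92, 93, 89, 83, 75, 72, 78, 92, 107, 119, 123, 124, 122, 113, 97, 82, 79, 82, 82, 84, 83, 78, 71, 67, 72, 78, 83, 82, 83, 82]
328 old [68, 68, 69, 69, 69, 71, 81, 97, 112, 122, 125, 124, 121, 110, 95, 84, 82, 83, 83, 84, 82, 77, 69, 69, 76, 82, 84, 85, 84, 84]
```

The left view shows the fingers on the leg with the lever behind the column. The right view shows the upper ring at (597,300) above the cap rim, unchanged since the draw-up. The blade angle no longer moves while torque rises, so the lever is at its stop.

```bash
python3 -c "
from h import *
print(job_done())"
```

```text
the job is handed in; nothing more can be done
None
```

The job is handed in: the largest bottle stands upright on the mat, the middle ring is level with the collar edge to within about 1 mm and the leg is still gripped there. The lever is pressed to its closed stop; I judged that from the rising resistance, since its tip was out of clear view. Robot time was about 17 s of the 58 s allowed.

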